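# Back the indexing dial off by one notch

### The arm

A 6-joint arm with a two-finger parallel gripper is mounted at the origin on the work surface. World frame = base frame: x ahead of the robot, y to its left, z up, the work surface at z = 0. Lengths are in mm, angles in degrees, forces in N, time in s.
With the tool pointing down it reaches from about 350 to 975 mm from the base axis. Payload 17.4 kg.
Tool frame: the origin (TCP) lies between the finger pads; the fingertips stand 22 mm ahead of it and the grasp point (between the pads) lies 3 mm ahead of it; z points along the fingers, y is the line along which they close (so a half turn about z gives the same grasp; the last joint's range is limited). The gripper opens to 85 mm and grips with 20 to 120 N. Pads are 22 mm wide; open, the fingers measure 114 mm over their backs; the gripper's body (76 mm by 85 mm) begins 54 mm behind the grasp point. The pads swing forward as they close: fully open they stand 13 mm farther back than shut.
Start: joints at [-69.087, 6.646, 82.598, -0, 90.757, -2.166], TCP at [264.589, -620.988, 253.303] pointing down, gripper open.
Joint ranges: [-162.19, 162.19], [-47.58, 125.68], [4.15, 143.07], [-65.23, 245.23], [0.69, 171.88], [-170.13, 170.13]. Speed limits (degrees/s): [108.29, 108.29, 127.2, 180, 180, 180].

### API

Orientations are given as a 3x3 rotation matrix whose columns are the frame's x, y, z axes.
In Python, from plant import monitor, capture, bot gives the robot as it stands.
- The arm moves only by the tool advance, called by a JSON object that holds its "op" and its "data", one argument or row to a line. Schema: {"type":"object","properties":{"moves":{"type":"array","items":{"type":"array","items":{"type":"array","items":{"type":"number"},"minItems":5,"maxItems":5},"minItems":1,"maxItems":8},"minItems":1,"maxItems":1},"only":{"type":"string"},"quiet":{"type":"boolean"},"lines":{"type":"string"}},"required":["moves"],"additionalProperties":false}. moves is a list that holds a single list of rows (three levels of brackets), with 1 to 8 rows, each of 5 numbers: dx, dy, dz in shares of 1 m (1.0 is 1 m), then a turn about the tool's z in normalised numbers (1 is 360 degrees), then the finger opening in mm; each row is the pose to reach, as a shift and turn from the pose commanded when the call began, along the tool's axes at that moment; what a row does not reach only later rows make up. A row lasts 1/8 s, in which the tool goes at most 62.5 mm and 10.7 degrees, less where a joint would pass 70% of its speed; a pose out of reach is approached as far as the arm can. The fingers move at their own pace and stop on an object; the grip force is fixed at half the most. Time passes only in rows, so rows that do not move let the fingers close. The tool returns the time, the measured TCP pose, the force, the opening and the grip force at its end. only (a regular expression) keeps the lines of the reply that match it, lines (a string "A,B") keeps lines A to B, and quiet returns only ok. A shift or turn number past 1, either way, is cut back to 1. Input that does not fit is refused with a message, and nothing moves.
- monitor.state(): the state, without advancing time (a new reading comes with each control period).
- capture(name): name is "side" or "top"; returns a dict with "frame" (400x640x3 uint8, blue, green, red), "depth" (400x640 float32, mm along the optical axis (not along the pixel's ray), 0 where there is no reading), "intrinsics" (3x3 intrinsics, pixels), "distortion" ([k1, k2, p1, p2, k3] as OpenCV has them; the pictures are not rectified), "rvec" (rotation vector, rad) and "tvec" (3), from world to camera coordinates, as OpenCV has them. Camera axes: x right, y down, z forward; pixel columns grow to the right and rows downward; lengths in mm; the calibration is good to about 2 mm. A picture is of the moment at which its call begins.
- bot.finish_job(): hands the job in; it is judged then, once.
The state is a dict: "t": time; "qpos": joint angles; "qvel": joint speeds; "effort": joint torques, N m; "position": TCP position; "ee_rot": TCP orientation; "force": force on the tool from outside, world axes, zero at the start; "wrist_torque": the same for the moment, N m; "grip_width": finger opening in mm; "grasp_force": force on a finger pad.
Only numpy, scipy, OpenCV 4.12 (cv2) and the standard library are available. Lean on these libraries where they do the work, as an engineer would, in place of code of your own. Each camera call takes 0.05 s, during which the arm holds its last target. There are 200 camera calls.

### The job

The indexing dial has been fed one notch too far: with a fingertip push the pawl's red knob over so that the pawl swings up out of the teeth and stays up, push the dial backward (clockwise seen from above) by one notch (its upright pegs are there to push on), so that the red dot comes back to the red pointer, then tip the pawl back down so that it drops fully home behind the next tooth. Only push, and gently: pinch or lift nothing, and leave the brackets, tools and boxes standing around where they are.

Things in the scene. Friction and masses are not known exactly. Their poses are not given: they have to be found in the camera images.
- fixture: green fixture fixed to the bench, base plate 275 x 250 x 12 mm (x -125 to +150, y -125 to +125 mm); origin at bench height on the dial's vertical axis, z up, +x from the axis to the place on the rim where the blue pawl engages. A green post for the pawl stands at x 124 to 138, y -68 to -42 mm, 100 mm high
- dial_top (a point): centre of the dial's upper face, 52 mm above the bench. Aluminium disc, radius 115 mm, with 10 steel saw teeth on the rim (radius 93 to 113, tops 66 mm above the bench), one per notch of 36 degrees. 5 upright pegs (one yellow, four black), 12 mm thick, 70 mm from the axis, 72 degrees apart, tops at 97 mm; flat chrome leaves between them rise under 10 mm. A red dot and 9 white dots, one per notch
- pointer (a point): tip of the red pointer fixed at the rim, 62 mm above the bench, on the fixture's +y side (0, 110 mm). At the start the dial's red dot is one notch counter-clockwise of it
- dial (a joint): turn of the dial in rad, positive counter-clockwise from above (feed), negative backward. Starts at 0.06 to 0.16; pawl down, a tooth meets it at about -0.01 and stops it going back. One notch is 0.628. Pawl up, it turns both ways against friction (2 N at a peg) and stays where left. One notch back the pawl drops home from -0.63 to -0.40; else it rests on a tooth or ramp
- pawl (a joint): swing of the blue pawl in rad about a level pivot along the fixture's x at (103, -55, 88) mm in the fixture frame: 0 is fully down among the teeth, 0.75 fully up. It is top-heavy: beyond about 0.4 it falls by itself to fully up and stays there, below that it falls down by itself (about 1 N at the knob)
- pawl_knob (a point): centre of the red ball, 26 mm across, at the end of the pawl's lever, 55 mm from the pivot. Pawl down: at (103, -38, 140) mm in the fixture frame; pushed toward the fixture's -y it lifts the pawl and swings over to (103, -78, 138) mm; pushed back toward +y it lowers the pawl
- yellow_peg (a point): centre of the top of the yellow peg (12 mm thick, 45 mm tall, top 97 mm above the bench). Dial at 0: at (-67, -22) mm in the fixture frame, on the side away from the pawl. Pushing it toward the fixture's +y turns the dial backward; one notch takes it to (-67, +22) mm, nearly straight
- bracket_a: loose chrome bracket, foot plate 50 x 60 x 4 mm with an upright windowed plate 55 mm tall; origin at the centre of its underside; only a bystander, stands on the bench beside the fixture
- bracket_b: loose chrome bracket, foot plate 50 x 60 x 4 mm with an upright windowed plate 55 mm tall; origin at the centre of its underside; only a bystander, stands on the bench beside the fixture
- rivet_box: small open cardboard box of rivets, 90 x 70 x 35 mm, loose beside the fixture; origin at the centre of its underside; a bystander
- screwdriver: screwdriver lying on the bench on the left, along its x axis; a bystander
- mallet: hammer lying on the bench on the right, along its x axis; a bystander
- oil_bottle: white bottle with a yellow cap, 54 mm across, 120 mm tall, standing on the left; origin at the centre of its underside; a bystander
- washer_cup: blue cup, 70 mm across, 50 mm tall, standing on the right; origin at the centre of its underside; a bystander

How it is judged:
By the outcome, as a careful person would: the job done as asked, in the order asked, and still so for the second after the job is handed in, with the robot touching nothing.
It also fails if it takes over 48 s, if anything falls off the work surface, if the arm or the gripper's body presses on something with over 40 N, if the wrist force passes 120 N, or if a joint passes its speed limit or range.

## Working session

There is one attempt and no reset: what is moved stays moved. The work goes in short steps, Python scripts to look and compute and a tool call to move; the robot and the scene stay as the last step left them, time stands still between calls to the robot, and variables do not carry over. Pictures are saved under pics/ and viewed, at most 10 in all, crops included, and the job is handed in when it is done.

```bash
ls; mkdir -p pics; python3 - <<'E'
from plant import monitor, capture
import cv2,numpy as np
for n in("top","side"):
    c=capture(n); cv2.imwrite(f"pics/{n}0.png",c["frame"]); np.savez(f"{n}0.npz",**c)
    R=cv2.Rodrigues(c["rvec"])[0]; print(n,-R.T@np.ravel(c["tvec"]),R[2])
s=monitor.state();print(s["t"],s["position"],s["ee_rot"],s["force"])
E
```

```text
pics
top [ 292.36861379   -6.60570267 1444.02754996] [ 0.19180777 -0.00876427 -0.98139338]
side [ 387.18315781 1019.25368272  942.1558246 ] [ 0.13645377 -0.77341459 -0.61903977]
0.1 [ 264.53747338 -620.85138158  252.60480864] [[ 9.19975847e-01  3.91974866e-01 -3.81771740e-04]
 [ 3.91975049e-01 -9.19975290e-01  1.01348403e-03]
 [ 4.60396986e-05 -1.08202582e-03 -9.99999414e-01]] [-0.36777634  0.32912833  0.51178687]
```

View pics/top0.png

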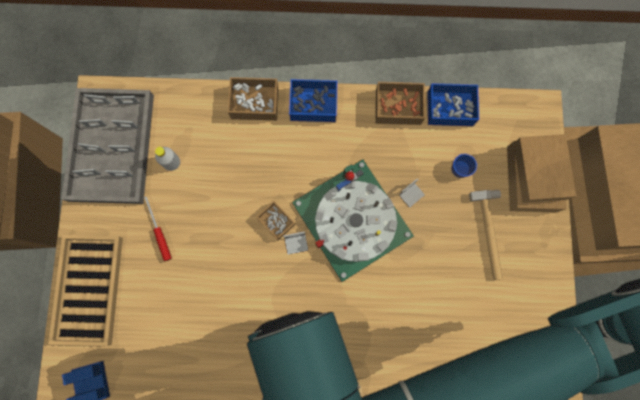

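View pics/side0.png

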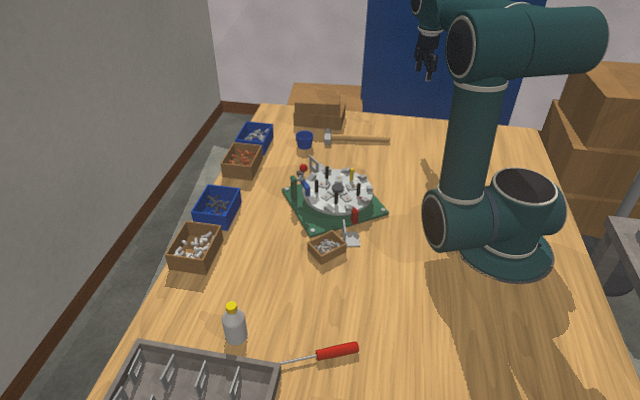

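The top view shows the red knob at about (350,175), the pointer at (320,243), a red dot near (344,247) and the yellow peg at (377,233). The dial centre is near (356,220). In the side view the knob is at about (303,168), the yellow peg at (351,174) and the pointer at (355,215).

```bash
cat > h.py <<'E'
import cv2,numpy as np
def ray(c,uv):
    R=cv2.Rodrigues(c["rvec"])[0]; p=cv2.undistortPoints(np.float64([[uv]]),c["intrinsics"],c["distortion"])[0,0]
    return -R.T@np.ravel(c["tvec"]), R.T@np.r_[p,1]
def plane(c,uv,z):
    o,d=ray(c,uv); return o+d*(z-o[2])/d[2]
def tri(c1,u1,c2,u2):
    o1,d1=ray(c1,u1);o2,d2=ray(c2,u2)
    s=np.linalg.lstsq(np.c_[d1,-d2],o2-o1,rcond=None)[0]
    a,b=o1+d1*s[0],o2+d2*s[1]; return (a+b)/2,np.linalg.norm(a-b)
def blobs(c,lo,hi,roi,amin=4):
    x0,y0,x1,y1=roi; hsv=cv2.cvtColor(c["frame"],cv2.COLOR_BGR2HSV)
    m=cv2.inRange(hsv,np.array(lo),np.array(hi))
    if lo[0]==0: m|=cv2.inRange(hsv,np.array([172,lo[1],lo[2]]),np.array([180,255,255]))
    k=np.zeros_like(m);k[y0:y1,x0:x1]=m[y0:y1,x0:x1]
    n,l,st,ce=cv2.connectedComponentsWithStats(k)
    return k,[(ce[i].round(1),st[i]) for i in range(1,n) if st[i][4]>=amin]
E
python3 - <<'E'
from h import *
T=dict(np.load("top0.npz"));S=dict(np.load("side0.npz"))
rt=(285,150,425,290);rs=(270,145,400,245)
for n,c,r in(("T",T,rt),("S",S,rs)):
    for nm,lo,hi in(("red",(0,130,60),(6,255,255)),("yel",(20,130,90),(32,255,255)),("grn",(45,60,30),(90,255,160)),("blue",(100,120,50),(125,255,255))):
        m,b=blobs(c,lo,hi,r); print(n,nm,[(tuple(x.tolist()),s.tolist()) for x,s in b])
        if nm=="grn":
            p=np.argwhere(m)[:,::-1]
            if n=="T":
                q=cv2.minAreaRect(p.astype(np.float32)); bx=cv2.boxPoints(q)
                h=cv2.convexHull(p.astype(np.int32)); a=cv2.approxPolyDP(h,6,True)[:,0]
                print("box",bx.tolist(),a.tolist()); print([plane(c,u,12).round(1).tolist() for u in a.astype(float)])
a=cv2.resize(T["frame"][150:290,285:425],None,fx=4,fy=4,interpolation=cv2.INTER_CUBIC)
cv2.imwrite("pics/c1.png",a)
cv2.imwrite("pics/c2.png",cv2.resize(S["frame"][145:245,270:400],None,fx=5,fy=5,interpolation=cv2.INTER_CUBIC))
E
```

```text
T red [((349.4, 175.4), [345, 172, 9, 8, 56]), ((319.1, 243.1), [316, 240, 7, 7, 36])]
T yel [((378.1, 232.1), [377, 231, 3, 3, 8])]
T grn [((361.6, 160.8), [360, 160, 4, 2, 5]), ((362.8, 173.1), [344, 162, 36, 24, 271]), ((315.5, 201.3), [295, 172, 50, 68, 728]), ((293.9, 202.1), [293, 200, 3, 5, 7]), ((363.8, 254.7), [322, 215, 87, 66, 822])]
box [[291.1355895996094, 202.45152282714844], [362.1025085449219, 156.9599151611328], [412.5568542480469, 235.66868591308594], [341.5899353027344, 281.1602783203125]] [[412, 235], [342, 280], [293, 202], [362, 160]]
[[479.0, -279.9, 12.0], [344.6, -79.3, 12.0], [566.4, 68.5, 12.0], [699.9, -132.2, 12.0]]
T blue [((341.8, 184.1), [337, 181, 12, 8, 42])]
S red [((303.0, 167.4), [300, 164, 7, 8, 41]), ((354.4, 215.5), [351, 207, 8, 17, 84])]
S yel [((351.3, 173.4), [350, 167, 4, 14, 38])]
S grn [((292.9, 178.1), [291, 176, 5, 6, 19]), ((313.9, 215.0), [282, 184, 70, 53, 1051]), ((372.1, 209.7), [359, 195, 26, 28, 276]), ((386.0, 211.8), [385, 210, 3, 4, 10])]
S blue [((303.9, 146.3), [298, 145, 13, 4, 38]), ((305.4, 184.9), [303, 181, 6, 8, 29])]
```

View pics/c1.png

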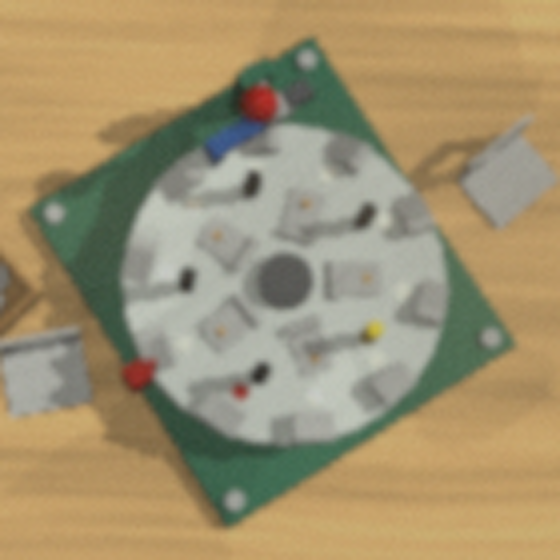

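View pics/c2.png

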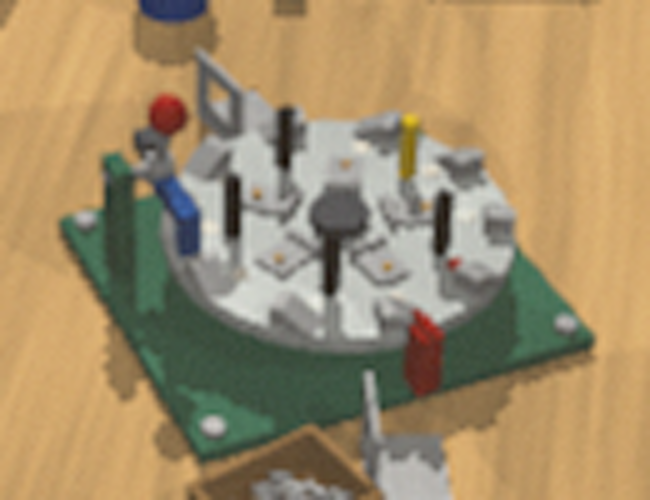

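The crops confirm the layout. The red dot is at crop (240,390), one notch CCW of the pointer at (138,375), with a black peg beside it. The yellow peg top is at (372,330), the knob at (260,103), and the pawl is down among the teeth.

```bash
python3 - <<'E'
from h import *
T=dict(np.load("top0.npz"));S=dict(np.load("side0.npz"))
W=np.array([[479,-279.9],[344.6,-79.3],[566.4,68.5],[699.9,-132.2]]);F=np.array([[-125,-125],[-125,125],[150,125],[150,-125.]])
Fc,Wc=F-F.mean(0),W-W.mean(0); U,_,V=np.linalg.svd(Fc.T@Wc); R=(U@V).T; t=W.mean(0)-R@F.mean(0)
print("axis",t,"yaw",np.degrees(np.arctan2(R[1,0],R[0,0])))
f=lambda p:(R.T@(p[:2]-t)).round(1)
k,e=tri(T,(349.4,175.4),S,(303,167.4));print("knob tri",k,e,f(k), "plane",f(plane(T,(349.4,175.4),140)))
p,e=tri(T,(378.1,232.1),S,(351.3,168));print("peg tri",p,e,f(p),"plane",f(plane(T,(378.1,232.1),97)))
print("pointer",f(plane(T,(319.1,243.1),62)))
print("reddot",f(plane(T,(345,247.5),53)))
print("hub",f(plane(T,(356,220),60)))
# depth: dial heights
o=lambda c,u,v:c["depth"][v,u]
E
```

```text
axis [ 512.07853268 -112.66499043] yaw 33.72443865099275
knob tri [618.55040441 -87.4569162  140.46673611] 1.3461881823429405 [102.6 -38.1] plane [103.2 -38.6]
peg tri [ 473.58606715 -170.83507595   99.19548395] 1.2030980927010237 [-64.3 -27. ] plane [-64.7 -27. ]
pointer [ -1.5 123.1]
reddot [-49.7  67.7]
hub [-1.3  0.3]
```

The fixture fit agrees with the given dimensions: knob within 1 mm, peg radius 70, dial ≈ +0.08. Next I move over with the fingers closed, ending with the tool aligned to the fixture and the finger on the knob's +y side.

Careful with the scale: shifts go in shares of 1 m and turns go in shares of 360 degrees. That gives: 305 mm / 1000 = 0.305, 290 mm / 1000 = 0.29, -10.64 degrees / 360 = -0.0296.

{"op": "advance", "data": {
  "moves": [
    [[0.02, -0.015, 0, -0.0028, 0], [0.06, -0.046, 0, -0.0056, 0], [0.11, -0.085, 0, -0.0111, 0], [0.16, -0.123, 0, -0.0167, 0], [0.21, -0.161, 0, -0.0222, 0], [0.255, -0.196, 0, -0.0278, 0], [0.29, -0.223, 0, -0.0296, 0], [0.305, -0.234, 0, -0.0296, 0]]
  ]
}}

```text
t: 1.1
position: [454.2, -283.5, 253.4]
ee_rot: [[0.83, 0.558, 0.0], [0.558, -0.83, 0.0], [0.0, 0.0, -1.0]]
force: [-0.2, 0.0, -1.1]
grip_width: 0.2
grasp_force: 0.0
```

```bash
cat >> h.py <<'E'
def fx():
    from plant import monitor
    s=monitor.state(); a=np.radians(33.724);R=np.array([[np.cos(a),-np.sin(a)],[np.sin(a),np.cos(a)]])
    p=np.array(s["position"]); r=np.array(s["ee_rot"])
    print("t",s["t"],"fix",(R.T@(p[:2]-[512.08,-112.66])).round(1),"tip z",round(p[2]-22,1),"yaw",np.degrees(np.arctan2(r[1,0],r[0,0])).round(2),"F",np.round(s["force"],1),"w",s["grip_width"])
E
python3 -c "from h import *;fx()"
```

```text
t 1.1 fix [-143.  -109.9] tip z 231.4 yaw 33.89 F [-0.2  0.  -1.1] w 0.23205866796988042
```

In the tool's units: 246 mm / 1000 = 0.246, -125 mm / 1000 = -0.125.

{"op": "advance", "data": {
  "moves": [
    [[0.03, -0.015, 0, 0, 0], [0.08, -0.042, 0, 0, 0], [0.13, -0.07, 0.01, 0, 0], [0.18, -0.097, 0.03, 0, 0], [0.22, -0.115, 0.06, 0, 0], [0.242, -0.125, 0.09, 0, 0], [0.246, -0.125, 0.108, 0, 0], [0.246, -0.125, 0.111, 0, 0]]
  ],
  "quiet": true
}}

```text
ok
```

```bash
python3 -c "
from h import *;fx()
from plant import capture
c=capture('side');cv2.imwrite('pics/s1.png',cv2.resize(c['frame'][110:250,260:420],None,fx=4,fy=4,interpolation=cv2.INTER_CUBIC))"
```

```text
t 2.1 fix [100.2  13.2] tip z 119.2 yaw 33.71 F [-0.5 -0.1  0. ] w 0.07311372359394598
```

View pics/s1.png

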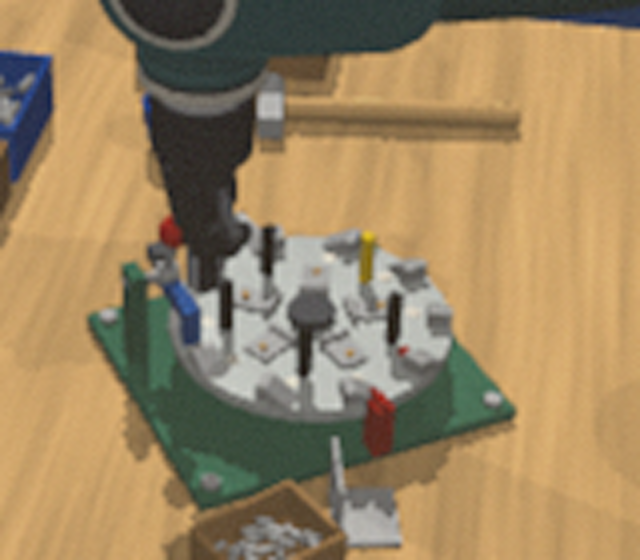

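The finger (crop ~(208,280)) is on the +y side of the knob (170,232), clear of the pegs. I push gently toward −y.

In the tool's units: 41 mm / 1000 = 0.041, 37 mm / 1000 = 0.037.

{"op": "advance", "data": {
  "moves": [
    [[0.002, 0.008, 0, 0, 0], [0.003, 0.015, 0, 0, 0], [0.003, 0.02, 0, 0, 0], [0.003, 0.025, 0, 0, 0], [0.003, 0.029, 0, 0, 0], [0.003, 0.033, 0, 0, 0], [0.003, 0.037, 0, 0, 0], [0.003, 0.041, 0, 0, 0]]
  ],
  "only": "force"
}}

```text
force: [-0.6, 0.3, -0.2]
grasp_force: 0.1
```

```bash
python3 -c "from h import *;fx()"
```

```text
t 3.15 fix [103.9 -28. ] tip z 120.3 yaw 33.72 F [-0.6  0.3 -0.2] w 0.17634219039825225
```

{"op": "advance", "data": {
  "moves": [
    [[0, 0.004, 0, 0, 0], [0, 0.008, 0, 0, 0], [0, 0.012, 0, 0, 0], [0, 0.016, 0, 0, 0], [0, 0.018, 0, 0, 0], [0, 0.018, 0, 0, 0]]
  ],
  "only": "force"
}}

```text
force: [0.1, -0.1, 0.7]
grasp_force: 0.0
```

```bash
python3 -c "
from h import *;fx()
from plant import capture
for n,r in(('top',(330,150,380,200)),('side',(280,130,330,190))):
    c=capture(n);print(n,[(a.tolist(),s[4]) for a,s in blobs(c,(0,130,60),(6,255,255),r)[1]])"
```

```text
t 3.9 fix [103.9 -45.9] tip z 120.3 yaw 33.71 F [ 0.1 -0.1  0.7] w 0.03516374531213421
top []
side [([296.4, 161.5], np.int32(11))]
```

In the tool's units: -170 mm / 1000 = -0.17, -165 mm / 1000 = -0.165.

{"op": "advance", "data": {
  "moves": [
    [[0, -0.008, 0, 0, 0], [-0.005, -0.025, 0, 0, 0], [-0.025, -0.05, 0, 0, 0], [-0.06, -0.075, 0, 0, 0], [-0.105, -0.075, 0, 0, 0], [-0.145, -0.05, 0, 0, 0], [-0.165, -0.025, 0, 0, 0], [-0.17, -0.01, 0, 0, 0]]
  ],
  "only": "force"
}}

```text
force: [-0.8, -0.2, -0.1]
grasp_force: 0.0
```

```bash
python3 -c "
from h import *;fx()
from plant import capture
C={n:capture(n) for n in('top','side')}
for n,r in(('top',(330,150,380,200)),('side',(280,130,330,190))):
    print(n,[(a.tolist(),s[4]) for a,s in blobs(C[n],(0,130,60),(6,255,255),r)[1]])
    c=C[n];a=np.radians(33.724);R=np.array([[np.cos(a),-np.sin(a)],[np.sin(a),np.cos(a)]])
    for q in((103,-38,140),(103,-78,138)): print(q,cv2.projectPoints(np.r_[R@q[:2]+[512.08,-112.66],q[2]].reshape(1,3),c['rvec'],c['tvec'],c['intrinsics'],c['distortion'])[0].ravel().round(1))"
```

```text
t 5.0 fix [-67.  -35.9] tip z 120.6 yaw 33.65 F [-0.8 -0.2 -0.1] w -0.007978689647647228
top [([361.9, 168.3], np.int32(57))]
(103, -38, 140) [349.2 175.6]
(103, -78, 138) [361.6 168.2]
side [([298.3, 161.2], np.int32(39))]
(103, -38, 140) [302.7 167.5]
(103, -78, 138) [297.9 161.3]
```

The pawl is fully up; both views match the predicted pixels to within 0.5. Now the peg.

In the tool's units: 46 mm / 1000 = 0.046, 40 mm / 1000 = 0.04.

{"op": "advance", "data": {
  "moves": [
    [[0, 0.01, 0, 0, 0], [0, 0.024, 0, 0, 0], [0, 0.028, 0.01, 0, 0], [0, 0.028, 0.025, 0, 0], [0, 0.028, 0.04, 0, 0], [0, 0.028, 0.046, 0, 0], [0, 0.028, 0.046, 0, 0]]
  ],
  "only": "force"
}}

```text
force: [-1.0, -0.7, 0.1]
grasp_force: 0.0
```

```bash
python3 -c "from h import *;fx()"
```

```text
t 5.975 fix [-66.2 -63.5] tip z 73.8 yaw 33.73 F [-1.  -0.7  0.1] w -0.12300720144163108
```

{"op": "advance", "data": {
  "moves": [
    [[0, -0.003, 0, 0, 0], [0, -0.008, 0, 0, 0], [0, -0.012, 0, 0, 0], [0, -0.016, 0, 0, 0], [0, -0.02, 0, 0, 0], [0, -0.024, 0, 0, 0], [0, -0.028, 0, 0, 0], [0, -0.03, 0, 0, 0]]
  ],
  "only": "force"
}}

```text
force: [-0.4, -1.2, -1.0]
grasp_force: 1.2
```

```bash
python3 -c "
from h import *;fx()
from plant import capture
c=capture('side');print([(a.tolist(),s.tolist()) for a,s in blobs(c,(20,130,90),(32,255,255),(320,145,400,245))[1]])"
```

```text
t 6.975 fix [-66.1 -33.5] tip z 74.3 yaw 33.72 F [-0.4 -1.2 -1. ] w 0.023259006943579318
[([354.2, 175.2], [353, 170, 4, 12, 39])]
```

In the tool's units: -20 mm / 1000 = -0.02, -18 mm / 1000 = -0.018.

```bash
cat >> h.py <<'E'
def f2(p):
    a=np.radians(33.724);R=np.array([[np.cos(a),-np.sin(a)],[np.sin(a),np.cos(a)]]);return R.T@(p[:2]-[512.08,-112.66])
def peg():
    from plant import capture
    c=capture('side');m,b=blobs(c,(20,130,90),(32,255,255),(320,145,400,245))
    a,s=max(b,key=lambda x:x[1][4]); u=(a[0],s[1]+1.0)
    p=f2(plane(c,u,97)); th=np.arctan2(p[1],p[0])%(2*np.pi); print("peg",p.round(1),"dial",round(th-np.pi-np.arctan2(22,67),3),s.tolist())
E
python3 -c "
from h import *
c=dict(np.load('side0.npz'));print(f2(plane(c,(351.3,168),97)))
peg()"
```

```text
[-65.41671529 -30.16142265]
peg [-66.4 -11.5] dial -0.145 [353, 170, 4, 13, 41]
```

{"op": "advance", "data": {
  "moves": [
    [[0, -0.004, 0, 0, 0], [0, -0.008, 0, 0, 0], [0, -0.012, 0, 0, 0], [0, -0.015, 0, 0, 0], [0, -0.018, 0, 0, 0], [0, -0.02, 0, 0, 0], [0, -0.02, 0, 0, 0]]
  ],
  "only": "force"
}}

```text
force: [0.3, -0.4, 0.1]
grasp_force: 0.0
```

```bash
python3 -c "
from h import *;fx();peg()"
```

```text
t 7.95 fix [-66.  -13.5] tip z 74.3 yaw 33.73 F [ 0.3 -0.4  0.1] w 0.17693842029409163
peg [-68.6   7.2] dial -0.422 [356, 173, 4, 13, 36]
```

In the tool's units: -7 mm / 1000 = -0.007, -6 mm / 1000 = -0.006.

{"op": "advance", "data": {
  "moves": [
    [[0, -0.002, 0, 0, 0], [0, -0.004, 0, 0, 0], [0, -0.006, 0, 0, 0], [0, -0.007, 0, 0, 0], [0, -0.007, 0, 0, 0]]
  ],
  "only": "force"
}}

```text
force: [0.7, -0.2, -0.4]
grasp_force: 0.2
```

```bash
python3 -c "
from h import *;fx();peg()"
```

```text
t 8.625 fix [-66.1  -6.6] tip z 74.3 yaw 33.73 F [ 0.7 -0.2 -0.4] w 0.02963896493622215
peg [-68.5  13.1] dial -0.506 [357, 174, 4, 13, 39]
```

{"op": "advance", "data": {
  "moves": [
    [[0, 0.003, 0, 0, 0], [0, 0.01, 0, 0, 0], [0, 0.02, -0.01, 0, 0], [0, 0.04, -0.03, 0, 0], [0.02, 0.065, -0.048, 0, 0], [0.05, 0.09, -0.05, 0, 0], [0.075, 0.107, -0.05, 0, 0], [0.085, 0.114, -0.05, 0, 0]]
  ],
  "only": "force"
}}

```text
force: [-0.8, -0.1, -0.2]
grasp_force: 0.0
```

```bash
python3 -c "
from h import *;fx();peg()
from plant import capture
c=capture('top');np.savez('top1.npz',**c);cv2.imwrite('pics/t2.png',cv2.resize(c['frame'][150:290,285:425],None,fx=4,fy=4,interpolation=cv2.INTER_CUBIC))
print([(a.tolist(),s.tolist(),f2(plane(c,a,97)).round(1)) for a,s in blobs(c,(20,130,90),(32,255,255),(330,200,400,260))[1]])"
```

```text
t 9.675 fix [  19.7 -121.9] tip z 124.4 yaw 33.73 F [-0.8 -0.1 -0.2] w -0.047989951654610674
peg [-68.8  13.2] dial -0.507 [357, 174, 4, 13, 35]
[]
```

View pics/t2.png

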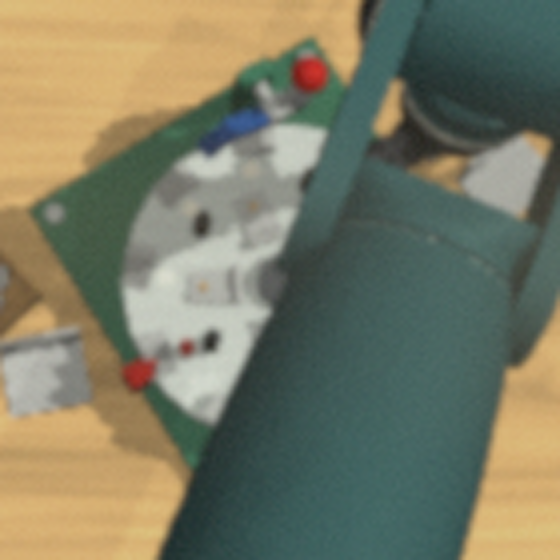

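The red dot, at crop (186,348), is now beside the pointer (138,372), and the knob at (310,73) is still fully over. Now I go round to the knob's −y side and push toward +y.

In the tool's units: 83 mm / 1000 = 0.083, 75 mm / 1000 = 0.075.

```bash
python3 -c "
from h import *
c=dict(np.load('top1.npz'));b=blobs(c,(0,110,60),(8,255,255),(325,230,340,242),2)[1];
for a,s in b: p=f2(plane(c,a,53));print(p,np.degrees(np.arctan2(p[1],p[0])))"
```

```text
[-3.47431129 83.13864758] 92.39296190543831
```

{"op": "advance", "data": {
  "moves": [
    [[0.02, 0.002, 0, 0, 0], [0.05, 0.002, 0.002, 0, 0], [0.075, 0.002, 0.004, 0, 0], [0.083, 0.002, 0.004, 0, 0], [0.083, 0.002, 0.004, 0, 0]]
  ],
  "only": "force"
}}

```text
force: [-0.3, 0.4, -0.0]
grasp_force: 0.0
```

```bash
python3 -c "from h import *;fx()"
```

```text
t 10.4 fix [ 102.1 -122.6] tip z 120.2 yaw 33.76 F [-0.3  0.4 -0. ] w -0.2967136216840034
```

{"op": "advance", "data": {
  "moves": [
    [[0, -0.008, 0, 0, 0], [0, -0.014, 0, 0, 0], [0, -0.018, 0, 0, 0], [0, -0.022, 0, 0, 0], [0, -0.026, 0, 0, 0], [0, -0.03, 0, 0, 0], [0, -0.033, 0, 0, 0], [0, -0.036, 0, 0, 0]]
  ],
  "only": "force"
}}

```text
force: [0.1, -0.5, 0.0]
grasp_force: 0.1
```

```bash
python3 -c "
from h import *;fx()
from plant import capture
for n,r in(('top',(330,150,380,200)),('side',(280,130,330,190))):
    c=capture(n);print(n,[(a.tolist(),s[4]) for a,s in blobs(c,(0,130,60),(6,255,255),r)[1]])"
```

```text
t 11.4 fix [101.9 -86.5] tip z 120.2 yaw 33.72 F [ 0.1 -0.5  0. ] w -0.19823344085142164
top []
side [([300.0, 162.8], np.int32(44))]
```

In the tool's units: -17 mm / 1000 = -0.017, -15 mm / 1000 = -0.015.

{"op": "advance", "data": {
  "moves": [
    [[0, -0.003, 0, 0, 0], [0, -0.006, 0, 0, 0], [0, -0.009, 0, 0, 0], [0, -0.012, 0, 0, 0], [0, -0.015, 0, 0, 0], [0, -0.017, 0, 0, 0], [0, -0.017, 0, 0, 0]]
  ],
  "only": "force"
}}

```text
force: [0.6, 0.1, -0.0]
grasp_force: 0.0
```

{"op": "advance", "data": {
  "moves": [
    [[0, 0.005, 0, 0, 0], [0, 0.02, 0, 0, 0], [0, 0.04, 0, 0, 0], [0, 0.05, -0.02, 0, 0], [0, 0.05, -0.05, 0, 0], [-0.03, 0.065, -0.08, 0, 0], [-0.07, 0.085, -0.1, 0, 0], [-0.11, 0.105, -0.11, 0, 0]]
  ],
  "only": "force"
}}

```text
force: [0.4, -0.3, -0.6]
grasp_force: 0.0
```

{"op": "advance", "data": {
  "moves": [
    [[-0.04, 0.03, 0, 0, 0], [-0.09, 0.065, 0, 0, 0], [-0.14, 0.11, 0, 0, 0], [-0.19, 0.155, 0, 0, 0], [-0.235, 0.2, 0, 0, 0], [-0.265, 0.23, 0, 0, 0], [-0.28, 0.245, 0, 0, 0], [-0.28, 0.245, 0, 0, 0]]
  ],
  "only": "force"
}}

```text
force: [0.0, 1.6, -0.3]
grasp_force: 0.0
```

```bash
python3 -c "
from h import *;fx();peg()
from plant import capture
C={n:capture(n) for n in('top','side')}
for n,r in(('top',(330,150,380,200)),('side',(280,130,330,190))):
    print(n,[(a.tolist(),s[4]) for a,s in blobs(C[n],(0,130,60),(6,255,255),r)[1]])
c=C['top'];b=blobs(c,(0,110,60),(8,255,255),(325,230,340,242),2)[1];
for a,s in b: p=f2(plane(c,a,53));print(p,np.degrees(np.arctan2(p[1],p[0])))
cv2.imwrite('pics/f.png',np.hstack([cv2.resize(C['top']['frame'][150:290,285:425],(400,400)),cv2.resize(C['side']['frame'][145:245,280:380],(400,400))]))"
```

```text
t 14.375 fix [-290.  -420.8] tip z 230.8 yaw 33.6 F [ 0.   1.6 -0.3] w -0.16271452169985556
peg [-68.8  13.2] dial -0.507 [357, 174, 4, 13, 38]
top [([349.3, 175.4], np.int32(56))]
side [([303.0, 167.4], np.int32(43))]
[-3.47431129 83.13864758] 92.39296190543831
```

View pics/f.png

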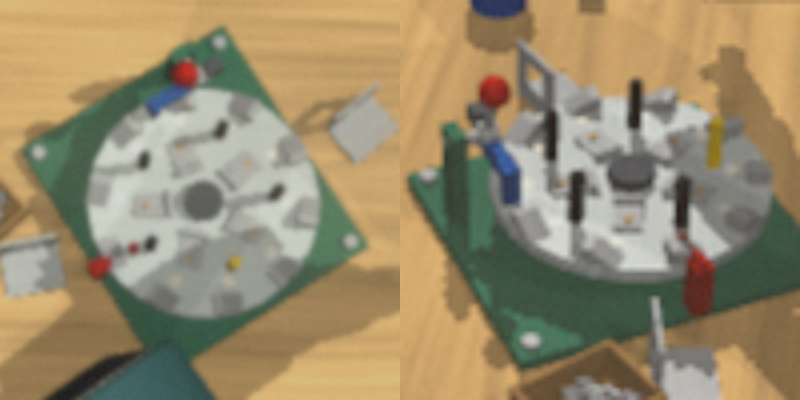

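The knob is back at its original pixels in both views: (349.3,175.4) in the top view and (303.0,167.4) in the side view. So the pawl is fully home. The dial has gone back one notch with the red dot at the pointer, and nothing else has moved.

```bash
python3 -c "
from plant import bot
print(bot.finish_job())"
```

```text
the job is handed in; nothing more can be done
None
```

The job is handed in: the pawl was tipped up, the dial pushed back one notch so the red dot sits about 2° from the pointer, and the pawl dropped fully home, at about 14.5 s with the wrist force reading under 2 N after every move.

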